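# Raise the router's aerial mast to the 8 cm ring and hold it

### The job

The chrome basket shields the router, so its aerial has to stand higher: tilt the basket's wire front out fully, press the mast's lock stud all the way down, and shut the front again completely while the mast is still down. Then take the white aerial, draw the mast up to the 8 cm ring on its scale and finish while holding it there for the signal check, because it sinks when let go. Leave the other things in the tray and on the table where they lie.

Things in the scene. Friction and masses are not known exactly. Their poses are not given: they have to be found in the camera images.
- front (a joint): The basket's tilt-out wire front, 308 wide and 120 high, hinged along its lower edge. Value in rad: 0 = shut (upright, flush with the basket's rim), grows as its top tilts out towards the robot, 0.65 = stopped fully open. A stiff friction hinge: it stays where it is left, and takes 2 to 4 N at the handle. The start is anywhere from shut to 0.1 rad ajar. A wire lip 35 deep runs inwards from its top edge and covers the lock stud while the front is shut.
- front_hinge (a point): Point on the hinge line of the front, at the middle of its lower edge, 85 above the table. Its axes turn with the front; its y axis is the hinge line (to the left seen from the robot); with the front shut x points level into the basket (away from the robot) and z up.
- front_handle (a point): Middle of the front's bar handle: a round chrome bar, 9 thick and 110 long along y, 40 outside the wire front (centre line), 33 clear gap behind it. In the axes of front_hinge it lies at x -40, y 0, z +112 (so 197 above the table when shut, 8 below the rim). Axes turn with the front as those of front_hinge do.
- lock_stud (a joint): Lock stud of the aerial mast, value in m: 0 = up (mast locked), 0.008 = pressed fully down (lock pin drawn, mast free). Moves straight down at about 3 N and stays where it is left; it does not spring back.
- stud_top (a point): Centre of the top face of the lock stud: an upright round black rubber-capped button 21 across, inside the basket at its right end (seen from the robot), 25 behind the wire front and 26 below the rim, 179 above the table when up. The white aerial stands 65 behind it (centre to centre) and its top is 47 higher than the stud's. Axes: x into the basket away from the robot, y left, z up.
- mast (a joint): Extension of the telescoping aerial mast, value in m: 0 = fully down, 0.104 = top stop; it reads the scale: 0.05 is the 5 cm ring. It slides straight up. Locked until the stud is pressed; once free it takes 2 to 3 N to raise and sinks back under its own weight when let go. Its scale is black rings around the chrome tube every 10 mm, broad rings at 5 cm and 10 cm; the ring level with the collar's rim is the reading.
- aerial_centre (a point): Centre of the flat white aerial on top of the mast, the part to hold: 16 thick (x), 60 wide (y), 58 high (z). With the mast down it is 34 above the collar's rim, 197 above the table, and rises with the mast. Clear space round it: 47 in front to the lip of the shut front, 65 behind, 25 to the left (the router, as high as the rim), 25 to the right (the basket's side wires). Axes: x into the basket away from the robot, y left, z up.
- collar_rim (a point): Centre of the rim of the fixed black collar from which the mast slides out, where the scale is read, 163 above the table, at the right end of the basket. Axes as aerial_centre.
- unit: The fixed chrome wire basket, 320 wide (y), 165 deep (x), floor 85 and rim 205 above the table, hung on an oak rail frame 370 wide and 238 high that stands behind it; the white router stands in its left and middle part. Origin on the table under the basket's middle; x points away from the robot, y left. The front is 85 before the origin.
- tray: Fixed dark wooden tray, 200 (x) x 360 (y) x 22 high, on the table under the basket and projecting in front of it. Origin under its centre.
- opener: stainless steel bottle opener, flat, 37 x 108 x 5, in the wooden tray. A bystander, to be left where it is. Sizes x, y, z; origin under its middle.
- whistle: red plastic whistle, 43 x 24 x 19, in the wooden tray. A bystander, to be left where it is. Sizes x, y, z; origin under its middle.
- ring_dish: white ceramic ring dish, 84 across, 26 high, in the wooden tray. A bystander, to be left where it is. Sizes x, y, z; origin under its middle.
- remote: black plastic remote with rubber keys, 46 x 150 x 18, in the wooden tray. A bystander, to be left where it is. Sizes x, y, z; origin under its middle.
- car_key: black car key fob with brass key, 34 x 102 x 13, on the table to the right of the basket. A bystander, to be left where it is. Sizes x, y, z; origin under its middle.
- candle_jar: amber glass candle jar, 72 across, 75 high, on the table to the left of the basket. A bystander, to be left where it is. Sizes x, y, z; origin under its middle.
- glasses_case: blue fabric-covered glasses case, 62 x 160 x 42, on the table to the right of the basket. A bystander, to be left where it is. Sizes x, y, z; origin under its middle.

How it is judged:
On the way, in this order (a step that is already met when the one before it is completed fails the run):
1. the front is tilted out, with the stud not yet pressed (value of joint front above 0.52 rad and value of joint lock_stud below 0.003 m), for 0.1 s.
2. the lock stud is pressed down while the front is out (value of joint lock_stud above 0.0062 m and value of joint front above 0.35 rad), for 0.1 s.
3. the front is shut again, with the mast still down (value of joint front below 0.05 rad and value of joint mast below 0.01 m), for 0.2 s.
4. the mast is held by the aerial at the 8 cm ring (value of joint mast between 0.075 and 0.085 m and contact force between the fingers and mast above 1 N), for 0.5 s.
At the end, for the whole second after the job is handed in: The mast stands still at 80 mm, give or take 5 mm, held in the fingers (more than 1 N) with the lock stud still down, so that only the robot carries it, and the front is shut (within 0.05 rad) (all of step 4 and value of joint front below 0.05 rad and value of joint lock_stud above 0.0055 m and velocity of joint mast between -0.01 and 0.01 m/s); the arm keeps its last pose, push and grip.
It fails at once if a thing in the tray is pushed away (more than 30 mm) (distance of any of opener, whistle, ring_dish, remote from where it was at the start of the episode above 0.03 m).
It fails at once if a thing on the table is pushed away (more than 30 mm) (distance of any of car_key, candle_jar, glasses_case from where it was at the start of the episode above 0.03 m).
It also fails if it takes over 72 s, if anything falls off the work surface, if the arm or the gripper's body presses on something with over 40 N, if the wrist force passes 120 N, or if a joint passes its speed limit or range.

### The arm

A 7-joint arm with a two-finger parallel gripper is mounted at the origin on the work surface. World frame = base frame: x ahead of the robot, y to its left, z up, the work surface at z = 0. Lengths are in m, angles in rad, forces in N, time in s.
With the tool pointing down it reaches from about 0.4 to 0.85 m from the base axis. Payload 10.4 kg.
Tool frame: the origin (TCP) lies midway between the tips of the shut fingers; the grasp point (between the pads) lies behind it (env.grip_depth is the y of the grasp point in the tool frame, in m); y points along the fingers, z is the direction in which the jaws open and shut, and the axes are right-handed (so a half turn about y gives the same grasp; the last joint's range is limited). The gripper opens to 87 mm and grips with 3 to 60 N. Pads are 19 mm wide; open, the fingers measure 117 mm over their backs; the gripper's body (75 mm by 190 mm) begins 51 mm behind the grasp point.
Start: joints at [-1.269, 0.332, -0.065, 1.46, 0.022, 1.35, -0.088], TCP at [0.199, 0.592, 0.223] pointing down, gripper open.
Joint ranges: [-2.6, 2.6], [-0.5, 2.12], [-1.47, 1.34], [0.16, 2.42], [-1.27, 4.41], [0.06, 2.06], [-2.6, 2.6]. Speed limits (rad/s): [2.22, 2.22, 2.79, 2.79, 3.14, 3.14, 3.14].

### API

Orientations are given as a 3x3 rotation matrix whose columns are the frame's x, y, z axes.
In Python, from bench import env gives the robot as it stands.
- The arm moves only by the tool send_rows, never from a script. Its argument "rows" is a list of rows, each a list of 5 numbers: the shift along the tool's x, y, z in m, then the turn about the tool's y in rad, then the closure, from 0 (fully open) to 1 (shut). A call has exactly 5 rows; each row shifts and turns the commanded pose from where the row before left it, along the tool's axes as they then stand; what a row does not reach is not made up. A row lasts 1/12 s, in which the tool goes at most 41.7 mm and 7.16 degrees, less where a joint would pass 70% of its speed; a pose out of reach is approached as far as the arm can. A call with a gripper value outside its range is refused whole. The fingers move at their own pace and stop on an object; the grip force is fixed at half the most. Time passes only in rows, so rows that do not move let the fingers close, or fill a call up. It gives the time, the measured TCP pose, the force and the opening at its end, in the units of the state.
- env.get_state(): the state, without advancing time (a new reading comes with each control period).
- env.snapshot(name): name is "scene" or "side" or "wrist"; returns a dict with "color" (400x640x3 uint8, red, green, blue), "range_z" (400x640 float32, m along the optical axis (not along the pixel's ray), 0 where there is no reading), "camera_matrix" (3x3 intrinsics, pixels), "dist" ([k1, k2, p1, p2, k3] as OpenCV has them; the pictures are not rectified), "R" (3x3) and "t" (3): a world point X has camera coordinates R X + t. Camera axes: x right, y down, z forward; pixel columns grow to the right and rows downward; lengths in m; the calibration is good to about 2 mm. A picture is of the moment at which its call begins.
- env.job_done(): hands the job in, once; it reports no verdict.
The state is a dict: "clock": time; "joint_pos": joint angles; "qd": joint speeds; "tau": joint torques, N m; "ee_pos": TCP position; "tool_rot": TCP orientation; "ft_force": force on the tool from outside, world axes, zero at the start; "torque": the same for the moment, N m; "grip_width": finger opening in m.
Only numpy, scipy, OpenCV 4.12 (cv2) and the standard library are available. Lean on these libraries where they do the work, as an engineer would, in place of code of your own. Each camera call takes 0.05 s, during which the arm holds its last target. There are 200 camera calls.

## Working session

There is one attempt and no reset: what is moved stays moved. The work goes in short steps, Python scripts to look and compute and a tool call to move; the robot and the scene stay as the last step left them, time stands still between calls to the robot, and variables do not carry over. Pictures are saved under pics/ and viewed, about 8 in all and at most 12, crops included, and the job is handed in when it is done.

Besides the shell and the picture viewer there is one more tool, called after "Emit:" as name(argument=value, ...), one argument or row to a line, values as JSON. send_rows: Moves the arm, as the interface text tells. Its arguments: {"type":"object","properties":{"rows":{"type":"array"}},"required":["rows"]}

```bash
mkdir -p pics; ls; cat > h.py <<'E'
import numpy as np,cv2
from bench import env
def snap(n,f,crop=None,k=1):
    s=env.snapshot(n); c=s["color"][:,:,::-1]
    if crop: x0,y0,x1,y1=crop; c=c[y0:y1,x0:x1]
    if k!=1: c=cv2.resize(c,None,fx=k,fy=k,interpolation=cv2.INTER_CUBIC)
    cv2.imwrite("pics/"+f,c); np.savez("pics/"+n+".npz",**s); return s
def ray(s,u,v):
    p=cv2.undistortPoints(np.array([[[u,v]]],float),s["camera_matrix"],np.array(s["dist"],float)).ravel()
    R=np.array(s["R"]);d=R.T@np.array([p[0],p[1],1]);o=-R.T@np.array(s["t"]);return o,d
def atz(s,u,v,z):
    o,d=ray(s,u,v); return o+d*(z-o[2])/d[2]
def dep(s,u,v):
    o,d=ray(s,u,v); r=s["range_z"][int(v),int(u)]; return o+d*r
E
python3 - <<'E'
from h import *
a=snap("scene","scene1.png");b=snap("side","side1.png")
print(env.get_state(),env.grip_depth)
E
```

```text
pics
{'clock': 0.1, 'joint_pos': array([-1.26861713,  0.33280943, -0.06466814,  1.46083048,  0.02158566,
        1.34993052, -0.08852883]), 'qd': array([ 0.00048316, -0.00268019,  0.0013825 , -0.0025808 ,  0.00126404,
        0.00112598,  0.00148699]), 'tau': array([ 1.77567770e-03, -6.24532557e+01,  2.45420920e-02, -3.90716565e+01,
       -6.14563515e-02,  3.65205109e-02,  9.32619400e-05]), 'ee_pos': array([0.19934402, 0.59199228, 0.22184578]), 'tool_rot': array([[ 9.47707352e-01, -3.57206859e-04,  3.19140482e-01],
       [-3.19140677e-01, -1.23248548e-03,  9.47706552e-01],
       [ 5.48087280e-05, -9.99999177e-01, -1.28203479e-03]]), 'ft_force': array([ 0.4469569 , -0.7959664 ,  0.46462253]), 'torque': array([-0.00994691, -0.00102991,  0.02139917]), 'grip_width': 0.08691181341714287} -0.0187
```

View pics/scene1.png

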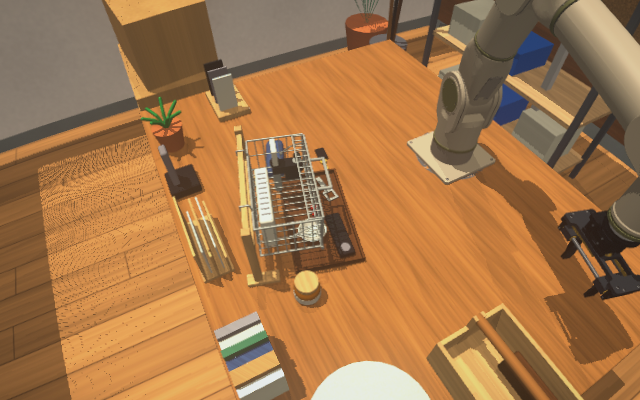

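View pics/side1.png

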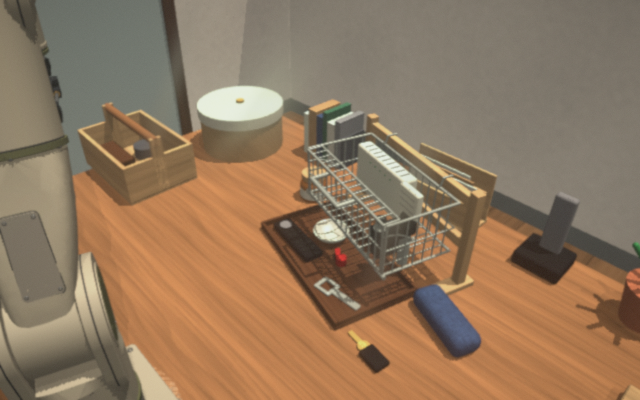

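```bash
python3 - <<'E'
import cv2
a=cv2.imread("pics/scene1.png")[120:285,230:375];cv2.imwrite("pics/sc_c.png",cv2.resize(a,None,fx=3.6,fy=3.6,interpolation=2))
a=cv2.imread("pics/side1.png")[120:290,300:480];cv2.imwrite("pics/sd_c.png",cv2.resize(a,None,fx=3.5,fy=3.5,interpolation=2))
E
```

```text
(no output)
```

View pics/sc_c.png

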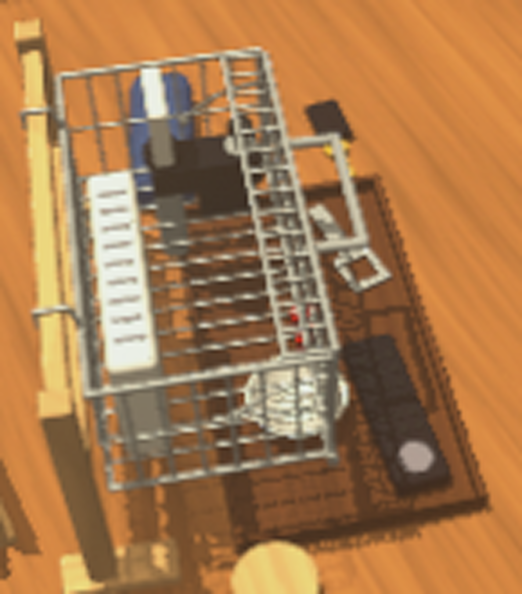

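View pics/sd_c.png

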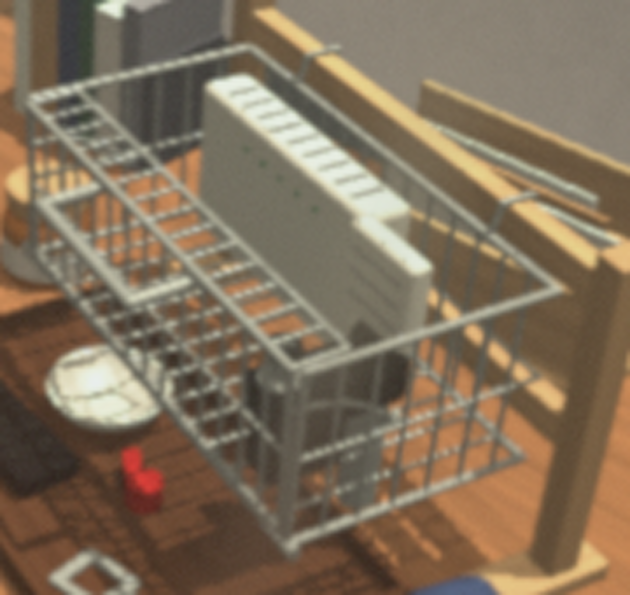

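```bash
cat > m.py <<'E'
from h import *
a=dict(np.load("pics/scene.npz"));b=dict(np.load("pics/side.npz"))
S=lambda u,v:(230+u/3.6,120+v/3.6); D=lambda u,v:(300+u/3.5,120+v/3.5)
def tri(p,q):
    o1,d1=ray(a,*p);o2,d2=ray(b,*q)
    A=np.stack([d1,-d2],1);t=np.linalg.lstsq(A,o2-o1,rcond=None)[0]
    x,y=o1+t[0]*d1,o2+t[1]*d2; return (x+y)/2,np.linalg.norm(x-y)
np.set_printoptions(precision=4,suppress=True)
P={"BR":((60,75),(555,287)),"FR":((265,52),(295,372)),"BL":((112,488),(250,47)),"FL":((335,458),(35,100))}
for k,(p,q) in P.items():
    print(k,atz(a,*S(*p),.205),atz(b,*D(*q),.205),tri(S(*p),D(*q)))
for n,p,q in [("h_right",(342,138),(130,298)),("h_left",(365,243),(45,205))]:
    print(n,tri(S(*p),D(*q)),atz(a,*S(*p),.197),atz(b,*D(*q),.197))
print("aerial top",atz(a,*S(150,72),.226),atz(a,*S(158,110),.226), atz(b,*D(365,215),.226),atz(b,*D(425,268),.226))
E
python3 m.py
```

```text
BR [ 0.6801 -0.1749  0.205 ] [ 0.684  -0.1724  0.205 ] (array([ 0.6808, -0.1735,  0.2068]), np.float64(0.001125993837391906))
FR [ 0.5204 -0.1205  0.205 ] [ 0.5205 -0.1238  0.205 ] (array([ 0.5205, -0.1226,  0.204 ]), np.float64(0.0020438093082896214))
BL [0.7877 0.2075 0.205 ] [0.7754 0.1305 0.205 ] (array([0.7979, 0.1727, 0.1749]), np.float64(0.039502048703766945))
FL [0.6524 0.2535 0.205 ] [0.6165 0.1747 0.205 ] (array([0.65  , 0.2264, 0.1697]), np.float64(0.02137514832697219))
h_right (array([ 0.5101, -0.0116,  0.1967]), np.float64(0.00686806794276907)) [ 0.508  -0.0087  0.197 ] [ 0.5131 -0.0134  0.197 ]
h_left (array([0.5448, 0.0919, 0.194 ]), np.float64(0.004636530393767609)) [0.5444 0.0958 0.197 ] [0.5437 0.0874 0.197 ]
aerial top [ 0.6209 -0.1201  0.226 ] [ 0.6325 -0.0767  0.226 ] [ 0.6368 -0.0744  0.226 ] [ 0.619 -0.129  0.226]
```

Emit:
send_rows(
  rows=[
    [0,-0.005,0,0.104,0.54],
    [0,-0.005,0,0.104,0.54],
    [0,-0.005,0,0.104,0.54],
    [0,-0.005,0,0.104,0.54],
    [0,-0.005,0,0.104,0.54],
  ],
)

```text
clock: 0.52
ee_pos: [0.1994, 0.5921, 0.2473]
tool_rot: [[0.66, -0.0, 0.751], [-0.751, -0.001, 0.66], [0.0, -1.0, -0.001]]
ft_force: [-0.2, 1.0, -0.2]
grip_width: 0.0615
```

Emit:
send_rows(
  rows=[
    [0,-0.005,0,0.104,0.54],
    [0,-0.005,0,0.104,0.54],
    [0,-0.005,0,0.104,0.54],
    [0,-0.005,0,0.104,0.54],
    [0,-0.005,0,0.104,0.54],
  ],
)

```text
clock: 0.93
ee_pos: [0.1993, 0.5921, 0.2723]
tool_rot: [[0.2, -0.0, 0.98], [-0.98, -0.001, 0.2], [0.001, -1.0, -0.0]]
ft_force: [0.2, -0.0, 0.3]
grip_width: 0.041
```

Emit:
send_rows(
  rows=[
    [0,-0.005,0,0.104,0.54],
    [0,-0.005,0,0.104,0.54],
    [0,-0.005,0,0.104,0.54],
    [0,-0.005,0,0.104,0.54],
    [0,-0.005,0,0.103,0.54],
  ],
)

```text
clock: 1.35
ee_pos: [0.1993, 0.5922, 0.2973]
tool_rot: [[-0.313, -0.0, 0.95], [-0.95, -0.001, -0.313], [0.001, -1.0, 0.0]]
ft_force: [0.3, 0.1, -0.2]
grip_width: 0.0403
```

```bash
cat > go.py <<'E'
# target in unit axes (x,y rel. unit origin; z world) -> delta in tool axes
import sys; from h import *
np.set_printoptions(precision=4,suppress=True)
O=np.array([.649,0.0,0]);yw=-.313
U=np.array([[np.cos(yw),-np.sin(yw),0],[np.sin(yw),np.cos(yw),0],[0,0,1]])
def st():
    s=env.get_state();p=np.array(s["ee_pos"]);R=np.array(s["tool_rot"]);return s,p,R
if __name__=="__main__":
    s,p,R=st()
    print("t",s["clock"],"unit pos",U.T@(p-O),"F",U.T@s["ft_force"],"w",s["grip_width"],"yaw err",np.arctan2(*(U.T@R[:,2])[[1,0]]))
    for a in sys.argv[1:]:
        T=np.array(eval(a));print(a,"delta tool",R.T@(O+U@T-p))
E
python3 go.py "(-.14,0.0,.27)"
```

```text
t 1.35 unit pos [-0.6102  0.4249  0.2973] F [ 0.2334  0.1614 -0.1868] w 0.04032792022681939 yaw err -0.005064599925454246
(-.14,0.0,.27) delta tool [0.4225 0.0277 0.4723]
```

Emit:
send_rows(
  rows=[
    [0.027,0,0.0305,0,0.54],
    [0.027,0,0.0305,0,0.54],
    [0.027,0,0.0305,0,0.54],
    [0.027,0,0.0305,0,0.54],
    [0.027,0,0.0305,0,0.54],
  ],
)

```text
clock: 1.77
ee_pos: [0.3035, 0.415, 0.2972]
tool_rot: [[-0.308, -0.0, 0.951], [-0.951, -0.0, -0.308], [0.0, -1.0, -0.0]]
ft_force: [0.9, -0.6, -0.7]
grip_width: 0.0401
```

Emit:
send_rows(
  rows=[
    [0.027,0,0.0305,0,0.54],
    [0.027,0,0.0305,0,0.54],
    [0.027,0,0.0305,0,0.54],
    [0.027,0,0.0305,0,0.54],
    [0.027,0,0.0305,0,0.54],
  ],
)

```text
clock: 2.18
ee_pos: [0.407, 0.2395, 0.2974]
tool_rot: [[-0.308, -0.0, 0.951], [-0.951, 0.0, -0.308], [-0.0, -1.0, -0.0]]
ft_force: [1.2, 0.6, 0.8]
grip_width: 0.0398
```

Emit:
send_rows(
  rows=[
    [0.027,0.005,0.0295,0,0.54],
    [0.027,0.005,0.029,0,0.54],
    [0.027,0.005,0.0275,0,0.54],
    [0.027,0.005,0.0275,0,0.54],
    [0.027,0.005,0.0275,0,0.54],
  ],
)

```text
clock: 2.6
ee_pos: [0.4994, 0.0677, 0.2723]
tool_rot: [[-0.308, 0.0, 0.951], [-0.951, 0.001, -0.308], [-0.001, -1.0, -0.0]]
ft_force: [0.9, 0.5, 0.0]
grip_width: 0.0401
```

```bash
python3 go.py "(-.134,0.0,.19)"; python3 - <<'E'
from h import *
s=snap("wrist","w1.png")
E
```

```text
t 2.6 unit pos [-0.1632  0.0184  0.2723] F [0.6758 0.7137 0.0355] w 0.040114398649736475 yaw err 6.652450648044153e-05
(-.134,0.0,.19) delta tool [0.0184 0.0823 0.0292]
```

View pics/w1.png

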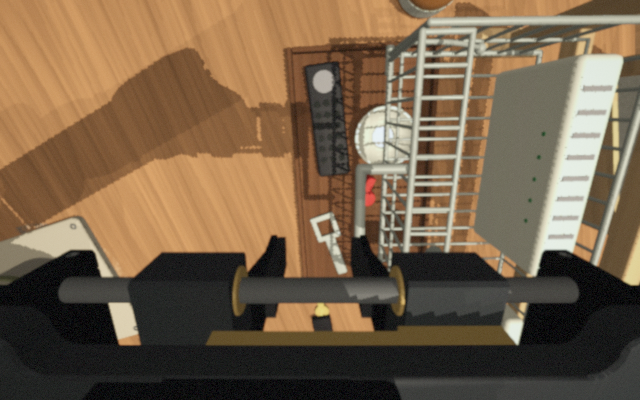

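```bash
python3 - <<'E'
from go import *
s=dict(np.load("pics/wrist.npz"))
for n,u,v,z in [("bar",361,185,.197),("bar2",360,228,.197),("bar left end",372,168,.197),("top front",424,40,.205),("top front2",412,130,.205),("red",370,185,.03)]:
    print(n,U.T@(atz(s,u,v,z)-O),U.T@(dep(s,u,v)-O))
E
```

```text
bar [-0.1272  0.0417  0.197 ] [-0.1277  0.0425  0.2004]
bar2 [-0.1263  0.0025  0.197 ] [-0.1269  0.004   0.2005]
bar left end [-0.1186  0.0562  0.197 ] [-0.1192  0.0568  0.1997]
top front [-0.0881  0.1498  0.205 ] [-0.0885  0.1495  0.2062]
top front2 [-0.0908  0.0874  0.205 ] [-0.0909  0.0875  0.2054]
red [-0.0886  0.0004  0.03  ] [-0.0877 -0.0009  0.0247]
```

Emit:
send_rows(
  rows=[
    [0.009,0,0.015,0,0.54],
    [0.009,0,0.0145,0,0.54],
    [0,0.01,0,0,0.54],
    [0,0.015,0,0,0.54],
    [0,0.015,0,0,0.54],
  ],
)

```text
clock: 3.07
ee_pos: [0.5214, 0.0437, 0.2315]
tool_rot: [[-0.308, -0.0, 0.951], [-0.951, 0.0, -0.308], [-0.0, -1.0, -0.0]]
ft_force: [-0.6, -0.0, -0.1]
grip_width: 0.04
```

Emit:
send_rows(
  rows=[
    [0,0.01,0,0,0.54],
    [0,0.01,0,0,0.54],
    [0,0.01,0,0,0.54],
    [0,0.01,0,0,0.54],
    [0,0.005,0,0,0.54],
  ],
)

```text
clock: 3.48
ee_pos: [0.5211, 0.0436, 0.1862]
tool_rot: [[-0.308, -0.001, 0.951], [-0.951, -0.0, -0.308], [0.001, -1.0, -0.001]]
ft_force: [0.3, -0.1, 0.1]
grip_width: 0.0398
```

```bash
python3 go.py; python3 - <<'E'
import numpy as np
# bar position (unit x,z) vs angle; tool centre = bar+4.5-20
for t in np.arange(0,.68,.065):
    x=-85-40*np.cos(t)-112*np.sin(t); z=85+112*np.cos(t)-40*np.sin(t); print(round(t,3),round(x,1),round(z,1),"tool",round(x-15.5,1),round(z-10,1))
E
```

```text
t 3.4833 unit pos [-0.1351  0.0021  0.1862] F [0.2962 0.0388 0.0685] w 0.03976796717528885 yaw err 0.00022175720813121723
0.0 -125.0 197.0 tool -140.5 187.0
0.065 -132.2 194.2 tool -147.7 184.2
0.13 -139.2 190.9 tool -154.7 180.9
0.195 -145.9 187.1 tool -161.4 177.1
0.26 -152.4 183.0 tool -167.9 173.0
0.325 -158.7 178.4 tool -174.2 168.4
0.39 -164.6 173.4 tool -180.1 163.4
0.455 -170.2 168.0 tool -185.7 158.0
0.52 -175.4 162.3 tool -190.9 152.3
0.585 -180.2 156.3 tool -195.7 146.3
0.65 -184.6 150.0 tool -200.1 140.0
```

Emit:
send_rows(
  rows=[
    [0,0.001,-0.007,0,0.54],
    [0,0.002,-0.006,0,0.54],
    [0,0.003,-0.006,0,0.54],
    [0,0.003,-0.007,0,0.54],
    [0,0.004,-0.006,0,0.54],
  ],
)

```text
clock: 3.9
ee_pos: [0.4907, 0.0535, 0.1747]
tool_rot: [[-0.308, 0.001, 0.951], [-0.951, 0.001, -0.308], [-0.001, -1.0, 0.001]]
ft_force: [0.8, -2.0, 0.9]
grip_width: 0.0398
```

Emit:
send_rows(
  rows=[
    [0,0.0045,-0.0065,0,0.54],
    [0,0.005,-0.006,0,0.54],
    [0,0.0055,-0.0055,0,0.54],
    [0,0.006,-0.005,0,0.54],
    [0,0.006,-0.005,0,0.54],
  ],
)

```text
clock: 4.32
ee_pos: [0.464, 0.0624, 0.147]
tool_rot: [[-0.308, -0.0, 0.952], [-0.952, 0.0, -0.308], [-0.0, -1.0, -0.0]]
ft_force: [3.3, -2.0, -0.7]
grip_width: 0.0399
```

```bash
python3 go.py; python3 - <<'E'
from h import *
s=snap("side","s2.png",(280,110,500,310),3)
E
```

```text
t 4.3167 unit pos [-0.1953  0.0024  0.147 ] F [ 3.7492 -0.874  -0.695 ] w 0.03987901619902697 yaw err 0.00038652720616837253
```

View pics/s2.png

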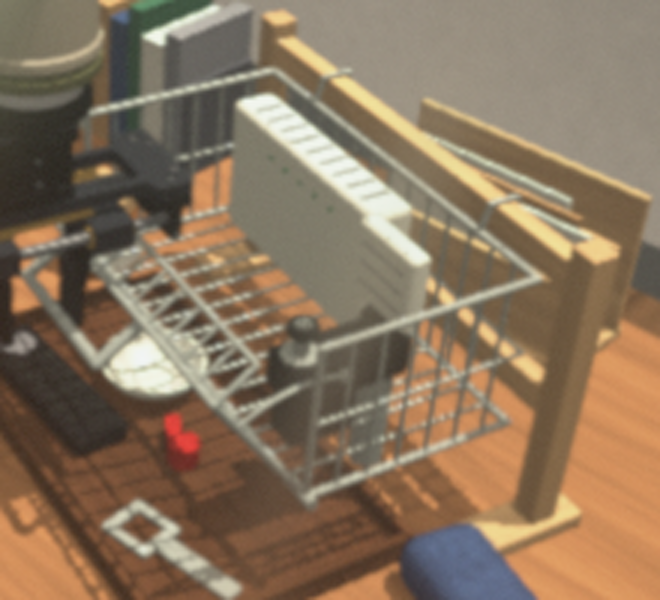

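Emit:
send_rows(
  rows=[
    [0,0.002,-0.002,0,0.54],
    [0,0.002,-0.002,0,0.54],
    [0,0.002,-0.002,0,0.54],
    [0,0,-0.001,0,0.54],
    [0,0,0,0,0.54],
  ],
)

```text
clock: 4.78
ee_pos: [0.4618, 0.0634, 0.1433]
tool_rot: [[-0.309, 0.009, 0.951], [-0.951, 0.0, -0.309], [-0.003, -1.0, 0.008]]
ft_force: [15.2, -3.9, -0.4]
grip_width: 0.0403
```

```bash
python3 - <<'E'
from go import *
s=dict(np.load("pics/side.npz"))
print(U.T@(atz(s,280+303/3,110+322/3,.179)-O))
st_=env.get_state();print(U.T@(st_["ee_pos"]-O))
E
python3 go.py
```

```text
[-0.0552 -0.1034  0.179 ]
[-0.1976  0.0027  0.1433]
t 4.7833 unit pos [-0.1976  0.0027  0.1433] F [15.6786  0.9349 -0.4457] w 0.040283619013287406 yaw err -0.0011086889012701616
```

Emit:
send_rows(
  rows=[
    [0,0,0.005,0,0.54],
    [0,0,0,0,0.54],
    [0,-0.01,0,0,0.54],
    [0,-0.02,0,0,0.54],
    [0,-0.03,0,0,0.54],
  ],
)

```text
clock: 5.2
ee_pos: [0.4606, 0.0623, 0.2007]
tool_rot: [[-0.308, -0.005, 0.951], [-0.951, -0.002, -0.308], [0.003, -1.0, -0.004]]
ft_force: [0.3, 0.6, 0.6]
grip_width: 0.0401
```

Emit:
send_rows(
  rows=[
    [0,-0.035,0,0,0.54],
    [0,-0.03,0,0,0.8],
    [0.026,0,0.03,0,1],
    [0.026,0,0.03,0,1],
    [0.02,0,0.03,0,1],
  ],
)

```text
clock: 5.62
ee_pos: [0.5262, -0.0352, 0.2679]
tool_rot: [[-0.307, 0.001, 0.952], [-0.952, 0.002, -0.307], [-0.002, -1.0, 0.001]]
ft_force: [0.0, -0.3, -0.3]
grip_width: 0.0215
```

```bash
python3 go.py "(-.057,-.104,.22)"; python3 - <<'E'
from h import *
s=snap("wrist","w2.png")
E
```

```text
t 5.6167 unit pos [-0.106  -0.0713  0.2679] F [ 0.0988 -0.277  -0.3247] w 0.021487226180692178 yaw err 0.0010054177093392492
(-.057,-.104,.22) delta tool [0.0328 0.0479 0.0489]
```

View pics/w2.png

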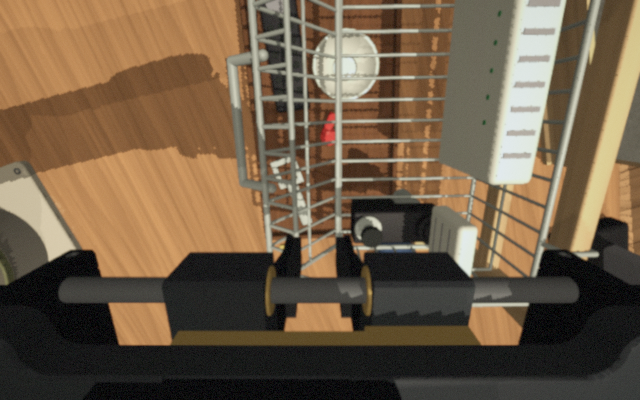

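```bash
python3 - <<'E'
from go import *
s=dict(np.load("pics/wrist.npz"))
print("stud",U.T@(atz(s,371.5,236,.179)-O),U.T@(dep(s,371,236)-O))
print("handle",U.T@(dep(s,239,130)-O))
for v in (232,245,258):
    for u in range(428,484,4): print(v,u,U.T@(dep(s,u,v)-O))
E
```

```text
stud [-0.0557 -0.1008  0.179 ] [-0.0563 -0.1005  0.1796]
handle [-0.1801 -0.0048  0.153 ]
232 428 [ 0.0016 -0.101   0.1689]
232 432 [ 0.0013 -0.0968  0.1788]
232 436 [ 0.0009 -0.0928  0.1881]
232 440 [ 0.0011 -0.0896  0.1957]
232 444 [ 0.0007 -0.0861  0.204 ]
232 448 [ 0.001  -0.0834  0.2104]
232 452 [ 0.0005 -0.0801  0.218 ]
232 456 [ 0.0013 -0.0782  0.2225]
232 460 [ 0.0024 -0.0765  0.2264]
232 464 [ 0.0049 -0.0761  0.2275]
232 468 [ 0.0081 -0.0762  0.2272]
232 472 [ 0.0112 -0.0762  0.2272]
232 476 [ 0.0148 -0.0766  0.2263]
232 480 [ 0.1555 -0.1731  0.0005]
245 428 [ 0.0011 -0.1127  0.1738]
245 432 [ 0.0013 -0.1086  0.1823]
245 436 [ 0.0014 -0.1047  0.1906]
245 440 [ 0.0012 -0.1006  0.199 ]
245 444 [ 0.0012 -0.0971  0.2064]
245 448 [ 0.0013 -0.0938  0.2131]
245 452 [ 0.0009 -0.0903  0.2204]
245 456 [ 0.0024 -0.0889  0.2235]
245 460 [ 0.0043 -0.0877  0.2259]
245 464 [ 0.0067 -0.0871  0.2272]
245 468 [ 0.0103 -0.0874  0.2264]
245 472 [ 0.0128 -0.087   0.2274]
245 476 [ 0.1522 -0.1956  0.0015]
245 480 [ 0.0957 -0.1466  0.1034]
258 428 [-0.0716 -0.0333  0.3483]
258 432 [-0.07   -0.0337  0.3476]
258 436 [-0.0687 -0.0337  0.3477]
258 440 [-0.0675 -0.0337  0.3477]
258 444 [-0.0658 -0.0341  0.3469]
258 448 [-0.0647 -0.0338  0.3474]
258 452 [-0.0634 -0.0339  0.3473]
258 456 [ 0.0031 -0.0993  0.2253]
258 460 [ 0.0053 -0.0984  0.227 ]
258 464 [ 0.0089 -0.0988  0.2263]
258 468 [ 0.0113 -0.098   0.2277]
258 472 [ 0.0157 -0.0992  0.2255]
258 476 [ 0.0955 -0.1662  0.1005]
258 480 [ 0.0952 -0.1616  0.1091]
```

Emit:
send_rows(
  rows=[
    [0.015,0,0.025,0,1],
    [0.0147,0,0.025,0,1],
    [0,0.02,0,0,1],
    [0,0.03,0,0,1],
    [0,0.02,0,0,1],
  ],
)

```text
clock: 6.08
ee_pos: [0.5636, -0.0772, 0.1946]
tool_rot: [[-0.309, -0.003, 0.951], [-0.951, 0.0, -0.309], [0.001, -1.0, -0.003]]
ft_force: [0.4, 0.4, 0.3]
grip_width: 0.0005
```

Emit:
send_rows(
  rows=[
    [0,0.008,0,0,1],
    [0,0.005,0,0,1],
    [0,0.004,0,0,1],
    [0,0.004,0,0,1],
    [0,0.004,0,0,1],
  ],
)

```text
clock: 6.5
ee_pos: [0.5649, -0.0771, 0.1725]
tool_rot: [[-0.308, 0.001, 0.951], [-0.951, 0.001, -0.308], [-0.001, -1.0, 0.001]]
ft_force: [-1.8, 0.3, 2.7]
grip_width: 0.0004
```

Emit:
send_rows(
  rows=[
    [0,0.002,0,0,1],
    [0,0.001,0,0,1],
    [0,0.001,0,0,1],
    [0,0,0,0,1],
    [0,0,0,0,1],
  ],
)

```text
clock: 6.92
ee_pos: [0.5651, -0.0771, 0.1711]
tool_rot: [[-0.308, 0.002, 0.951], [-0.951, 0.003, -0.308], [-0.003, -1.0, 0.001]]
ft_force: [-14.7, 4.5, 33.8]
grip_width: 0.0004
```

```bash
python3 go.py
```

```text
t 6.9167 unit pos [-0.0561 -0.0992  0.1711] F [-15.3767  -0.2203  33.8384] w 0.0003665438165085356 yaw err 3.613377129983538e-05
```

Emit:
send_rows(
  rows=[
    [0,-0.01,0,0,1],
    [0,-0.02,0,0,1],
    [0,-0.035,0,0,1],
    [0,-0.035,0,0,1],
    [-0.024,0,-0.034,0,1],
  ],
)

```text
clock: 7.33
ee_pos: [0.5442, -0.0508, 0.2746]
tool_rot: [[-0.317, 0.011, 0.948], [-0.948, -0.004, -0.317], [-0.0, -1.0, 0.012]]
ft_force: [1.0, -1.1, 1.5]
grip_width: 0.0005
```

Emit:
send_rows(
  rows=[
    [-0.024,0,-0.034,0,1],
    [-0.024,0,-0.034,0,1],
    [-0.024,0,-0.034,0,1],
    [0,0,-0.025,0,1],
    [0,0,0,0,1],
  ],
)

```text
clock: 7.75
ee_pos: [0.438, 0.0666, 0.2681]
tool_rot: [[-0.302, 0.0, 0.953], [-0.953, 0.003, -0.302], [-0.002, -1.0, -0.001]]
ft_force: [-0.2, -1.1, -0.6]
grip_width: 0.0003
```

```bash
python3 go.py "(-.212,0,.14)"; python3 - <<'E'
from h import *
s=snap("wrist","w3.png")
E
```

```text
t 7.75 unit pos [-0.2213 -0.0016  0.2681] F [ 0.1797 -1.0705 -0.6446] w 0.0003173541027929747 yaw err 0.005774930049682297
(-.212,0,.14) delta tool [-0.0012  0.1281  0.0094]
```

View pics/w3.png

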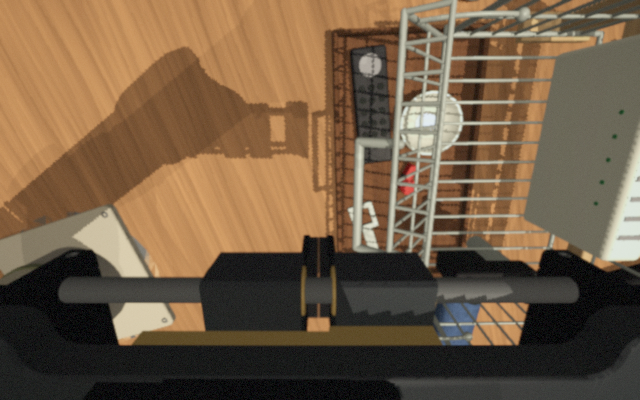

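Emit:
send_rows(
  rows=[
    [0,0.03,0,0,1],
    [0,0.035,0,0,1],
    [0,0.035,0,0,1],
    [0,0.02,0,0,1],
    [0,0.008,0,0,1],
  ],
)

```text
clock: 8.22
ee_pos: [0.4401, 0.0621, 0.137]
tool_rot: [[-0.31, -0.003, 0.951], [-0.951, -0.002, -0.31], [0.003, -1.0, -0.002]]
ft_force: [-1.1, 0.2, 0.2]
grip_width: 0.0004
```

Emit:
send_rows(
  rows=[
    [0,0,0.01,0,1],
    [0,0,0.01,0,1],
    [0,-0.005,0.005,0,1],
    [0,-0.006,0.005,0,1],
    [0,-0.006,0.005,0,1],
  ],
)

```text
clock: 8.63
ee_pos: [0.4745, 0.0526, 0.1574]
tool_rot: [[-0.308, -0.001, 0.951], [-0.951, 0.0, -0.308], [0.0, -1.0, -0.001]]
ft_force: [-3.1, 0.8, -2.0]
grip_width: 0.0002
```

Emit:
send_rows(
  rows=[
    [0,-0.005,0.006,0,1],
    [0,-0.005,0.006,0,1],
    [0,-0.005,0.006,0,1],
    [0,-0.004,0.006,0,1],
    [0,-0.003,0.006,0,1],
  ],
)

```text
clock: 9.05
ee_pos: [0.5035, 0.0438, 0.1801]
tool_rot: [[-0.308, 0.001, 0.951], [-0.951, 0.001, -0.308], [-0.001, -1.0, 0.0]]
ft_force: [-3.9, 1.9, 2.4]
grip_width: 0.0005
```

```bash
python3 go.py
```

```text
t 9.05 unit pos [-0.1519 -0.0031  0.1801] F [-4.2878  0.6183  2.4016] w 0.0005421312581444024 yaw err 0.00027344519331589474
```

Emit:
send_rows(
  rows=[
    [0,-0.002,0.005,0,1],
    [0,-0.001,0.004,0,1],
    [0,0,0.002,0,1],
    [0,0,0.001,0,1],
    [0,0,0,0,1],
  ],
)

```text
clock: 9.47
ee_pos: [0.5144, 0.0396, 0.1815]
tool_rot: [[-0.308, 0.0, 0.951], [-0.951, -0.0, -0.308], [0.0, -1.0, 0.001]]
ft_force: [-0.3, 0.6, -1.2]
grip_width: 0.0005
```

Emit:
send_rows(
  rows=[
    [0,0,0.001,0,1],
    [0,0,0.001,0,1],
    [0,0,0,0,1],
    [0,0,0,0,1],
    [0,0,0,0,1],
  ],
)

```text
clock: 9.88
ee_pos: [0.516, 0.0392, 0.1815]
tool_rot: [[-0.308, -0.0, 0.951], [-0.951, 0.0, -0.308], [-0.0, -1.0, -0.0]]
ft_force: [-1.8, -0.4, 0.2]
grip_width: 0.0005
```

Emit:
send_rows(
  rows=[
    [0,0,0.001,0,1],
    [0,0,0.001,0,1],
    [0,0,0.001,0,1],
    [0,0,0,0,1],
    [0,0,0,0,1],
  ],
)

```text
clock: 10.3
ee_pos: [0.519, 0.0384, 0.1815]
tool_rot: [[-0.308, 0.0, 0.951], [-0.951, 0.0, -0.308], [-0.0, -1.0, 0.0]]
ft_force: [-2.4, 1.1, 0.6]
grip_width: 0.0003
```

Emit:
send_rows(
  rows=[
    [0,0,0.001,0,1],
    [0,0,0.001,0,1],
    [0,0,0.001,0,1],
    [0,0,0,0,1],
    [0,0,0,0,1],
  ],
)

```text
clock: 10.72
ee_pos: [0.5193, 0.0384, 0.1813]
tool_rot: [[-0.307, -0.006, 0.952], [-0.952, 0.002, -0.307], [0.0, -1.0, -0.006]]
ft_force: [-18.2, 4.2, 12.4]
grip_width: 0.0004
```

```bash
python3 go.py; python3 - <<'E'
from h import *
s=snap("wrist","w4.png")
E
```

```text
t 10.7167 unit pos [-0.1352 -0.0034  0.1813] F [-18.6315  -1.6269  12.3549] w 0.0004086411334284686 yaw err 0.0009455819621899991
```

Emit:
send_rows(
  rows=[
    [0,0,-0.01,0,1],
    [0,0,-0.015,0,1],
    [0,-0.02,0,0,0.7],
    [0,-0.04,0,0,0.48],
    [0,-0.04,0,0,0.48],
  ],
)

```text
clock: 11.18
ee_pos: [0.4973, 0.0446, 0.2822]
tool_rot: [[-0.308, -0.001, 0.951], [-0.951, -0.001, -0.308], [0.001, -1.0, -0.001]]
ft_force: [1.3, 1.0, 0.4]
grip_width: 0.0135
```

Emit:
send_rows(
  rows=[
    [0.02,0,0.034,0,0.48],
    [0.02,0,0.034,0,0.48],
    [0.02,0,0.034,0,0.48],
    [0.02,0,0.034,0,0.48],
    [0.018,0,0.034,0,0.48],
  ],
)

```text
clock: 11.6
ee_pos: [0.6311, -0.1021, 0.2813]
tool_rot: [[-0.307, 0.001, 0.952], [-0.952, -0.001, -0.307], [0.0, -1.0, 0.001]]
ft_force: [-0.4, 1.2, 0.6]
grip_width: 0.042
```

```bash
python3 go.py "(.009,-.101,.188)"; python3 - <<'E'
from h import *
s=snap("wrist","w5.png")
E
```

```text
t 11.6 unit pos [ 0.0144 -0.1026  0.2813] F [-0.7279  1.0047  0.5657] w 0.04204344659879293 yaw err 0.001297321279510641
(.009,-.101,.188) delta tool [-0.0017  0.0933 -0.0055]
```

View pics/w5.png

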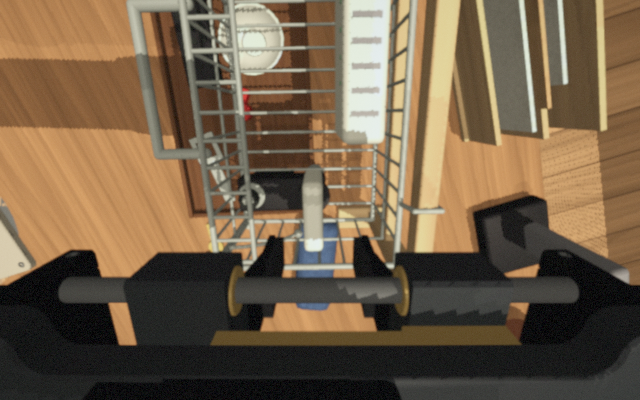

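```bash
python3 - <<'E'
from go import *
s=dict(np.load("pics/wrist.npz"))
for u,v in [(313,v) for v in range(168,262,8)]+[(u,225) for u in range(300,328,3)]: print(u,v,U.T@(dep(s,u,v)-O))
E
```

```text
313 168 [ 0.0079 -0.0873  0.0859]
313 176 [ 0.0098 -0.0722  0.2034]
313 184 [ 0.0102 -0.0736  0.2262]
313 192 [ 0.0102 -0.0798  0.2267]
313 200 [ 0.0101 -0.0864  0.2265]
313 208 [ 0.0101 -0.0932  0.226 ]
313 216 [ 0.0101 -0.0997  0.2268]
313 224 [ 0.01   -0.1067  0.2263]
313 232 [ 0.01   -0.1137  0.2262]
313 240 [ 0.01   -0.1204  0.2273]
313 248 [ 0.0099 -0.1279  0.2267]
313 256 [ 0.0066 -0.2324  0.0432]
300 225 [-0.0085 -0.1565  0.1045]
303 225 [-0.0084 -0.1839  0.0362]
306 225 [ 0.0044 -0.1076  0.2262]
309 225 [ 0.0068 -0.1074  0.2268]
312 225 [ 0.0092 -0.1072  0.2273]
315 225 [ 0.0116 -0.1073  0.2271]
318 225 [ 0.0141 -0.1073  0.2271]
321 225 [ 0.0165 -0.1077  0.2259]
324 225 [ 0.0234 -0.1845  0.0346]
327 225 [ 0.028 -0.184  0.036]
```

Emit:
send_rows(
  rows=[
    [-0.0015,0,-0.004,0,0.48],
    [0,0.02,0,0,0.48],
    [0,0.03,0,0,0.48],
    [0,0.03,0,0,0.48],
    [0,0.0133,0,0,0.48],
  ],
)

```text
clock: 12.07
ee_pos: [0.6247, -0.0964, 0.1849]
tool_rot: [[-0.307, -0.003, 0.952], [-0.952, 0.001, -0.307], [0.0, -1.0, -0.003]]
ft_force: [-0.8, 0.4, -0.7]
grip_width: 0.0453
```

Emit:
send_rows(
  rows=[
    [0,0,0,0,0.48],
    [0,0,0,0,1],
    [0,0,0,0,1],
    [0,0,0,0,1],
    [0,0,0,0,1],
  ],
)

```text
clock: 12.48
ee_pos: [0.6269, -0.0979, 0.1898]
tool_rot: [[-0.308, 0.002, 0.951], [-0.951, 0.0, -0.308], [-0.001, -1.0, 0.002]]
ft_force: [-0.2, 0.5, -0.8]
grip_width: 0.0263
```

Emit:
send_rows(
  rows=[
    [0,0,0,0,1],
    [0,0,0,0,1],
    [0,0,0,0,1],
    [0,0,0,0,1],
    [0,0,0,0,1],
  ],
)

```text
clock: 12.9
ee_pos: [0.6277, -0.0982, 0.1892]
tool_rot: [[-0.307, 0.004, 0.952], [-0.952, -0.001, -0.307], [-0.0, -1.0, 0.004]]
ft_force: [6.5, -1.7, -0.6]
grip_width: 0.0161
```

```bash
python3 go.py
```

```text
t 12.9 unit pos [ 0.01   -0.1     0.1892] F [ 6.7141  0.4109 -0.604 ] w 0.016059163656459065 yaw err 0.0005212227481563822
```

Emit:
send_rows(
  rows=[
    [0,-0.002,0.0005,0,1],
    [0,-0.004,0,0,1],
    [0,-0.006,0,0,1],
    [0,-0.006,0,0,1],
    [0,-0.006,0,0,1],
  ],
)

```text
clock: 13.32
ee_pos: [0.6276, -0.0982, 0.2129]
tool_rot: [[-0.307, 0.002, 0.952], [-0.952, -0.001, -0.307], [0.0, -1.0, 0.003]]
ft_force: [5.7, -1.5, -2.3]
grip_width: 0.0158
```

Emit:
send_rows(
  rows=[
    [0,-0.006,0,0,1],
    [0,-0.006,0,0,1],
    [0,-0.006,0,0,1],
    [0,-0.006,0,0,1],
    [0,-0.006,0,0,1],
  ],
)

```text
clock: 13.73
ee_pos: [0.6276, -0.0982, 0.2429]
tool_rot: [[-0.307, 0.002, 0.952], [-0.952, -0.001, -0.307], [0.0, -1.0, 0.003]]
ft_force: [5.5, -2.9, -2.3]
grip_width: 0.0155
```

Emit:
send_rows(
  rows=[
    [0,-0.006,0,0,1],
    [0,-0.006,0,0,1],
    [0,-0.006,0,0,1],
    [0,-0.005,0,0,1],
    [0,-0.003,0,0,1],
  ],
)

```text
clock: 14.15
ee_pos: [0.6276, -0.0982, 0.2692]
tool_rot: [[-0.308, 0.003, 0.952], [-0.952, -0.001, -0.308], [-0.0, -1.0, 0.003]]
ft_force: [5.5, -1.7, -2.9]
grip_width: 0.0159
```

Emit:
send_rows(
  rows=[
    [0,0,0,0,1],
    [0,0,0,0,1],
    [0,0,0,0,1],
    [0,0,0,0,1],
    [0,0,0,0,1],
  ],
)

```text
clock: 14.57
ee_pos: [0.6276, -0.0982, 0.2686]
tool_rot: [[-0.308, 0.003, 0.952], [-0.952, -0.001, -0.308], [-0.0, -1.0, 0.003]]
ft_force: [7.1, -1.6, -1.5]
grip_width: 0.0156
```

```bash
python3 go.py; python3 - <<'E'
from h import *
s=snap("side","s6.png",(290,90,490,290),3)
w=snap("wrist","w6.png")
E
```

```text
t 14.5667 unit pos [ 0.0099 -0.1     0.2686] F [ 7.2163  0.672  -1.491 ] w 0.015603426548762341 yaw err 0.00035101532340751034
```

View pics/s6.png

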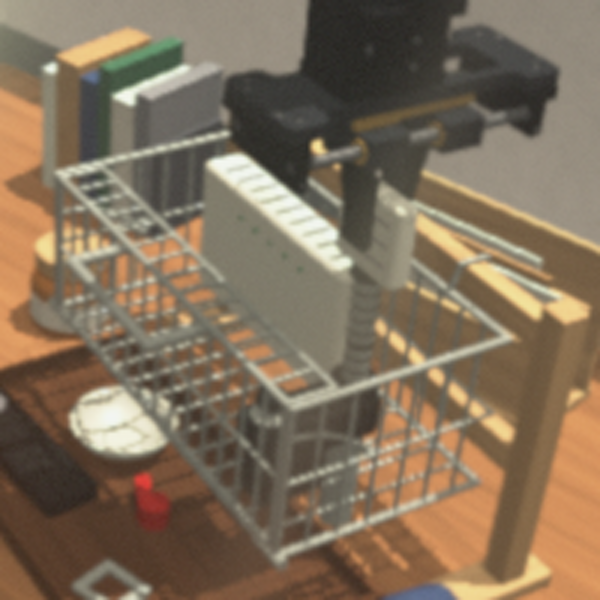

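```bash
python3 - <<'E'
from go import *
s=dict(np.load("pics/side.npz"))
for u in (423,425):
  for v in range(148,192,2): print(u,v,U.T@(dep(s,u,v)-O), s["color"][v,u])
E
```

```text
423 148 [ 0.016  -0.1099  0.317 ] [77 75 64]
423 150 [ 0.0183 -0.108   0.3114] [79 75 66]
423 152 [ 0.02   -0.1068  0.3062] [80 76 67]
423 154 [ 0.0185 -0.1094  0.3037] [115 110  94]
423 156 [ 0.0112 -0.119   0.3063] [175 168 144]
423 158 [ 0.0077 -0.124   0.3056] [198 194 166]
423 160 [ 0.0042 -0.129   0.305 ] [224 222 194]
423 162 [ 0.0024 -0.1319  0.3029] [157 151 129]
423 164 [ 0.0037 -0.1312  0.298 ] [144 139 119]
423 166 [ 0.0063 -0.1289  0.292 ] [147 141 121]
423 168 [ 0.006  -0.1301  0.2885] [150 143 123]
423 170 [ 0.006  -0.1309  0.2848] [152 145 124]
423 172 [ 0.0055 -0.1324  0.2815] [153 147 126]
423 174 [ 0.0078 -0.1305  0.2757] [155 149 127]
423 176 [ 0.0084 -0.1306  0.2713] [154 149 126]
423 178 [ 0.0078 -0.1322  0.268 ] [155 149 127]
423 180 [ 0.0073 -0.1336  0.2647] [155 149 128]
423 182 [ 0.0102 -0.131   0.2581] [154 148 126]
423 184 [ 0.0114 -0.1306  0.2531] [154 147 125]
423 186 [0.192  0.0804 0.0735] [128 114  91]
423 188 [0.1903 0.0773 0.0698] [121 102  78]
423 190 [0.193  0.0793 0.0618] [125 104  79]
425 148 [ 0.0187 -0.1122  0.3175] [77 73 63]
425 150 [ 0.023  
[... 272 characters left out ...]
0.0069 -0.132   0.3018] [166 161 137]
425 164 [ 0.0082 -0.1312  0.2969] [154 148 126]
425 166 [ 0.0096 -0.1304  0.292 ] [159 153 131]
425 168 [ 0.0089 -0.1321  0.2889] [159 152 130]
425 170 [ 0.0094 -0.1324  0.2848] [160 155 133]
425 172 [ 0.0104 -0.132   0.2801] [159 152 131]
425 174 [ 0.011  -0.1321  0.2757] [159 152 130]
425 176 [ 0.0137 -0.1299  0.2695] [159 153 131]
425 178 [ 0.0141 -0.1302  0.2652] [157 151 130]
425 180 [ 0.0139 -0.1313  0.2616] [156 149 128]
425 182 [ 0.0151 -0.1308  0.2566] [155 148 128]
425 184 [ 0.0168 -0.1297  0.2511] [179 163 128]
425 186 [0.1941 0.0755 0.0759] [136 115  86]
425 188 [0.1935 0.0736 0.0712] [121 100  76]
425 190 [0.1928 0.0715 0.0666] [121 100  75]
```

Emit:
send_rows(
  rows=[
    [0,0,0,0,1],
    [0,0,0,0,1],
    [0,0,0,0,1],
    [0,0,0,0,1],
    [0,0,0,0,1],
  ],
)

```text
clock: 15.08
ee_pos: [0.6276, -0.0982, 0.2686]
tool_rot: [[-0.308, 0.003, 0.952], [-0.952, -0.001, -0.308], [-0.0, -1.0, 0.003]]
ft_force: [6.4, -1.1, -2.0]
grip_width: 0.0159
```

```bash
python3 - <<'E'
from go import *
s=env.snapshot("side")
print([ (U.T@(dep(s,u,158)-O))[2] for u in (422,423,424,425)], env.get_state()["ee_pos"])
w=env.snapshot("wrist")["range_z"]
print(env.job_done())
E
```

```text
[np.float64(0.30592467959864417), np.float64(0.30610041503074376), np.float64(0.30566128510493207), np.float64(0.30645742445258417)] [ 0.6276 -0.0982  0.2686]
the job is handed in; nothing more can be done
None
```

I did all four steps and handed the job in at about 15 s, with the gripper still holding the aerial. The hand-in gives no verdict.

- **Front opened:** I pulled it out by the handle to its stop, where the wrist read about 15 N.
- **Stud pressed:** I pushed it down with the closed fingertips until it bottomed out. The tip was at 171 mm, 8 mm below the stud's "up" height, at about 34 N.
- **Front shut:** I pushed it back with the mast still down until it hit its stop, at about 18 N. The later side picture shows it closed.
- **Mast raised:** I gripped the aerial (opening about 16 mm) and lifted it 79.4 mm by the tool reading. The aerial's top measured about 306 mm against 226 mm at the start, so it rose about 80 mm. It had not slipped or crept at a second check half a second later.

- **Not measured:** I did not read the rings at the collar or look at the stud again after pressing it. The mast slid freely, so the lock was off.
- **Other things:** I never touched the things in the tray or on the table. Those in view in the last side picture looked undisturbed, but I did not measure their positions.

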